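# Colour reading on a clamped painted panel

### The job

First push the desk easel's clamp down by its red handle until it holds the painted panel firmly against the ledge. Then take the colour reader out of its holder and press its black nose gently on the yellow spot inside the black ring on the panel, the reader square to the sloping panel and the sprung nose about half pushed in, and finish holding it there without letting go. Leave the clamp shut and do not disturb the dishes, the watercolour tin or the brush.

Things in the scene. Friction and masses are not known exactly. Their poses are not given: they have to be found in the camera images.
- easel: Wooden desk easel fixed to the table, 290 mm long and 300 mm wide. Origin: centre of its underside on the table; x level towards its high far end, y across, z up. Its board slopes 0.26 rad (15 deg), rising towards +x; the board's top face is 75 mm above the table at the middle. A dark ledge standing 14 mm above the board runs across the low (near) end.
- ledge (a point): Middle of the ledge's inner face at the board, where the panel's lower edge is stopped. Axes as easel.
- clamp (a joint): Travel of the clamp down the slope (m): 0 is fully up (open), growing as it slides down towards the panel, limit 0.060; it meets a panel that rests on the ledge at about 0.042. It slides straight along the board's slope, needs about 4 N, and stays where it is left.
- clamp_face (a point): Middle of the aluminium clamp bar's lower face, the one that meets the panel's upper edge. The bar is 120 mm wide across, 24 mm along the slope and 21 mm high above the board, with a lip overhanging by 6 mm (5 mm clear above the face of) the panel's edge. Axes: x up the slope, y across, z square out of the board.
- clamp_grip (a point): Middle of the gripping height of the clamp's red handle: a block 14 mm thick along the slope, 50 mm wide across, standing 36 mm above the bar; its top is 15 mm above this point, the bar's top 21 mm below it. Axes: x up the slope, y across, z square out of the board.
- panel: Loose painted wooden panel lying on the sloping board with its lower edge at the ledge: 160 mm up the slope, 200 mm across, 10 mm thick, about 0.32 kg. Origin: centre of its underside; x up the slope, y across, z square out of the painted face.
- spot (a point): Centre of the marked spot on the painted face: a yellow disc of 28 mm diameter inside a black ring of 38 mm outer diameter. Axes as panel.
- reader: White hand-held colour reader, a plain square bar 32 x 32 x 100 mm with a blue band and small screens, about 0.18 kg, standing upright and loose in its holder. Origin: centre of the bar's lower end (the shoulder); z along the bar towards its top end, x and y square to its flat sides. Below the shoulder sticks the black nose, 14 mm diameter, 16 mm long.
- nose_tip (a point): Centre of the flat end of the reader's nose, 16 mm below the shoulder when free. z as reader.
- nose (a joint): How far the sprung nose is pushed into the reader (m): 0 free, 0.016 fully in. Spring: 0.8 N to start, 2.8 N at half (0.008), 4.8 N when fully in.
- holder: Grey upright socket fixed to the table, 58 mm square and 40 mm high on a 90 mm square foot. Origin: centre of its underside. The reader stands in its 38 mm square pocket (3 mm play each side) with its shoulder 22 mm above the table, so it must be lifted 18 mm for the shoulder, and 34 mm for the nose, to clear; the upper 82 mm of the bar is free to grip.
- dish_white: White bowl-shaped dish, 90 mm diameter, 26 mm high; bystander. Origin: centre of the underside.
- dish_blue: Blue bowl-shaped dish, 84 mm diameter, 26 mm high; bystander. Origin: centre of the underside.
- paint_tin: Flat dark tin with eight dry watercolour cakes, 75 x 100 x 19 mm; bystander. Origin: centre of the underside.
- flat_brush: Flat wooden brush lying on the table, 173 mm long, 10 mm wide, 9 mm high; bystander. Origin: on the handle near its middle, at the underside.
Not all that is in view belongs to the job. There is more than one size of the reader; the job needs the middle-sized.

How it is judged:
On the way, in this order (a step that is already met when the one before it is completed fails the run):
1. the clamp is shut on the panel, the panel against the ledge, while the reader is still in its holder (x of clamp_face in the frame of panel below 0.083 m and x of ledge in the frame of panel above -0.083 m and z of reader in the frame of holder below 0.03 m), for 0.2 s.
2. the reader is lifted out of its holder, the clamp still shut (x of clamp_face in the frame of panel below 0.083 m and x of ledge in the frame of panel above -0.083 m and z of nose_tip in the frame of holder above 0.042 m), for 0.2 s.
At the end, for the whole second after the job is handed in: Gripper holds the reader at rest: nose tip within 7.5 mm of the spot, axis within 0.12 rad of square to the panel, nose in 3 to 13.5 mm (0.8 to 8 N), touching no holder or easel, fingers off the panel; clamp and ledge within 3 mm of the panel; bystanders within 30 mm of their places (x of clamp_face in the frame of panel below 0.083 m and x of ledge in the frame of panel above -0.083 m and distance between nose_tip and spot below 0.0075 m and angle between the z axis of reader and the z axis of panel, either way round below 0.12 rad and angle between reader's own z axis and vertical below 1 rad and value of joint nose between 0.003 and 0.0135 m and contact force between nose and panel between 0.8 and 8 N and contact force between the fingers and reader above 2 N and contact force between the fingers and panel below 0.5 N and contact force between reader and holder below 0.1 N and contact force between reader and easel below 0.1 N and linear speed of reader below 0.02 m/s and distance of each of dish_white, dish_blue, paint_tin, flat_brush from where it was at the start of the episode below 0.03 m); the arm keeps its last pose, push and grip.
It fails at once if the reader is pressed hard on the panel (over 20 N) (contact force between reader and panel above 20 N).
It fails at once if the white dish is pushed out of place (over 30 mm) (distance of dish_white from where it was at the start of the episode above 0.03 m).
It fails at once if the blue dish is pushed out of place (over 30 mm) (distance of dish_blue from where it was at the start of the episode above 0.03 m).
It fails at once if the watercolour tin is pushed out of place (over 30 mm) (distance of paint_tin from where it was at the start of the episode above 0.03 m).
It fails at once if the flat brush is pushed out of place (over 30 mm) (distance of flat_brush from where it was at the start of the episode above 0.03 m).
It also fails if it takes over 51 s, if anything falls off the work surface, if the arm or the gripper's body presses on something with over 40 N, if the wrist force passes 120 N, or if a joint passes its speed limit or range.

### The arm

A 6-joint arm with a two-finger parallel gripper is mounted at the origin on the work surface. World frame = base frame: x ahead of the robot, y to its left, z up, the work surface at z = 0. Lengths are in m, angles in rad, forces in N, time in s.
With the tool pointing down it reaches from about 0.25 to 0.8 m from the base axis. Payload 8.5 kg.
Tool frame: the origin (TCP) lies at the very end of the fingers, on their centre line; the grasp point (between the pads) lies 19 mm behind it; z points along the fingers, y is the direction in which the jaws open and shut (so a half turn about z gives the same grasp; the last joint's range is limited). The gripper opens to 85 mm and grips with 20 to 120 N. Pads are 22 mm wide; open, the fingers measure 114 mm over their backs; the gripper's body (76 mm by 85 mm) begins 54 mm behind the grasp point. The pads swing forward as they close: fully open they stand 13 mm farther back than shut.
Start: joints at [-1.21, 0.238, -0.013, 1.319, 0, 1.571], TCP at [0.185, -0.491, 0.231] pointing down, gripper open.
Joint ranges: [-2.66, 2.66], [-1.03, 1.9], [-1.14, 1.46], [-1.82, 2.27], [-1.45, 1.34], [-3.14, 3.14]. Speed limits (rad/s): [2.22, 2.22, 2.79, 3.14, 3.14, 3.14].

### API

Orientations are given as a unit quaternion [w, x, y, z].
In Python, from rig import env gives the robot as it stands.
- The arm moves only by the shell command python3 -m creep 'ROWS'. ROWS is JSON, a list of rows, each a list of 7 numbers: the turn, a rotation vector about the world's x, y, z in rad, then the shift along the world's x, y, z in m, then the opening, from 0 (shut) to 1 (fully open). In form: [[ax, ay, az, x, y, z, claw], ...]. A call has 1 to 10 rows; each row is the pose to reach, as a shift and turn from the pose measured when the call began; what a row does not reach only later rows make up. A row lasts 1/8 s, in which the tool goes at most 62.5 mm and 10.7 degrees, less where a joint would pass 70% of its speed; a pose out of reach is approached as far as the arm can. A call with a gripper value outside its range is refused whole. The fingers move at their own pace and stop on an object; the grip force is fixed at half the most. Time passes only in rows, so rows that repeat a pose let the fingers close. It gives the time, the measured TCP pose, the force and the opening at its end, in the units of the state.
- env.get_obs(): the state, without advancing time (a new reading comes with each control period).
- env.read_camera(name): name is "scene" or "side" or "wrist"; returns the picture (384x512x3 uint8, red, green, blue); there is no depth.
- env.calibration(name): a dict with "camera_matrix" (3x3 intrinsics, pixels), "T" (4x4, takes a point from camera to world coordinates); the wrist camera has in their place "mount" (4x4, takes a point from camera to tool coordinates, whose origin is the TCP and whose axes are the flange's). Camera axes: x right, y down, z forward; pixel columns grow to the right and rows downward; lengths in m; the calibration is good to about 2 mm. A picture is of the moment at which its call begins: read the wrist's pose just before it. calibration takes no time and is no camera call.
- env.close_job(): hands the job in, once; it reports no verdict.
Trained networks look in the newest picture that a camera, given by its name, has taken for a name from the list of things; names that differ only in an ending like _2 or _b are one class to them, and where a whole thing is asked for, a point or a joint stands for the part that bears it (a point fixed in the world has none). Each returns a list of dicts, best first, with "p" (0 to 1); they miss things now and then, are a little off and sometimes report something else, mostly with a low value. They report only what shows in the picture. A call takes as long as a camera call. They do not tell look-alikes from the thing itself.
- env.boxes_of(label, camera): "extent" ([left, top, right, bottom] as shares, 0 to 1, of the picture: columns of its width, rows of its height, round what is visible of it).
- env.outline_of(label, camera): "mask" (384x512 bool, what is visible of it) and "extent" ([left, top, right, bottom] as shares, 0 to 1, of the picture: columns of its width, rows of its height, round what is visible of it).
The state is a dict: "clock": time; "joint_pos": joint angles; "joint_velocities": joint speeds; "tau": joint torques, N m; "ee_pos": TCP position; "eef_rot": TCP orientation; "contact_force": force on the tool from outside, world axes, zero at the start; "torque": the same for the moment, N m; "finger_gap": finger opening in m.
Only numpy, scipy, OpenCV 4.12 (cv2) and the standard library are available. Lean on these libraries where they do the work, as an engineer would, in place of code of your own. Each camera call takes 0.05 s, during which the arm holds its last target. There are 200 camera calls.

## Working session

There is one attempt and no reset: what is moved stays moved. The work goes in short steps, Python scripts to look and compute and a shell command to move; the robot and the scene stay as the last step left them, time stands still between calls to the robot, and variables do not carry over. Pictures are saved under pics/ and viewed, about 8 in all and at most 12, crops included, and the job is handed in when it is done.

```bash
mkdir -p pics; ls
python3 - <<'E'
from rig import env
import cv2,numpy as np
o=env.get_obs();print({k:np.round(v,3) for k,v in o.items()})
ims=[]
for n in["scene","side"]:
    im=env.read_camera(n);cv2.imwrite(f"pics/{n}0.png",im[:,:,::-1])
    c=env.calibration(n);print(n,np.round(c["camera_matrix"],1).tolist(),np.round(c["T"],3).tolist())
    for l in["reader","clamp_grip","spot","holder","panel"]:
        print(l,[(round(b["p"],2),np.round(np.array(b["extent"])*[512,384,512,384],0).tolist()) for b in env.boxes_of(l,n)][:4])
print(env.calibration("wrist"))
E
```

```text
pics
{'clock': np.float64(0.0), 'joint_pos': array([-1.21 ,  0.239, -0.014,  1.319,  0.   ,  1.571]), 'joint_velocities': array([ 0.   , -0.001,  0.001, -0.   , -0.001,  0.002]), 'tau': array([ 0.0000e+00, -5.3878e+01,  3.4644e+01,  1.8000e-02,  0.0000e+00,
       -0.0000e+00]), 'ee_pos': array([ 0.185, -0.491,  0.231]), 'eef_rot': array([-0.001,  0.984,  0.179, -0.   ]), 'contact_force': array([ 0.163,  0.457, -0.3  ]), 'torque': array([-0.055, -0.029, -0.005]), 'finger_gap': np.float64(0.085)}
scene [[482.1, 0.0, 249.1], [0.0, 482.1, 198.1], [0.0, 0.0, 1.0]] [[0.424, 0.633, -0.648, 1.278], [0.906, -0.286, 0.313, -0.323], [0.013, -0.719, -0.695, 0.902], [0.0, 0.0, 0.0, 1.0]]
reader [(0.97, [116.0, 237.0, 139.0, 273.0]), (0.88, [70.0, 270.0, 93.0, 298.0])]
clamp_grip [(0.75, [273.0, 206.0, 326.0, 245.0]), (0.2, [219.0, 179.0, 326.0, 239.0])]
spot [(0.9, [219.0, 182.0, 323.0, 240.0])]
holder [(0.75, [107.0, 255.0, 156.0, 297.0])]
panel [(0.59, [218.0, 179.0, 321.0, 239.0])]
side [[476.8, 0.0, 255.0], [0.0, 476.8, 189.8], [0.0, 0.0, 1.0]] [[-0.941, -0.198, 0.273, 0.147], [-0.336, 0.497
[... 238 characters left out ...]
])]
spot [(0.96, [204.0, 183.0, 277.0, 243.0]), (0.38, [319.0, 170.0, 354.0, 190.0])]
holder [(0.56, [261.0, 160.0, 281.0, 184.0])]
panel [(0.87, [206.0, 184.0, 274.0, 247.0])]
{'camera_matrix': array([[308.70507707,   0.        , 256.78840743],
       [  0.        , 308.70507707, 189.83522409],
       [  0.        ,   0.        ,   1.        ]]), 'mount': array([[-7.91801419e-04, -9.58865356e-01, -2.83860180e-01,
         7.09382995e-02],
       [ 9.99999588e-01, -6.33102265e-04, -6.50817821e-04,
         1.95647359e-04],
       [ 4.44334139e-04, -2.83860578e-01,  9.58865462e-01,
        -1.42400813e-01],
       [ 0.00000000e+00,  0.00000000e+00,  0.00000000e+00,
         1.00000000e+00]])}
```

Run:
```python
import cv2,numpy as np
a=cv2.imread("pics/scene0.png");b=cv2.imread("pics/side0.png")
cv2.imwrite("pics/s1.png",cv2.resize(a,(800,600),interpolation=cv2.INTER_CUBIC))
cv2.imwrite("pics/s2.png",cv2.resize(b,(800,600),interpolation=cv2.INTER_CUBIC))
```

```text
(no output)
```

View pics/s1.png

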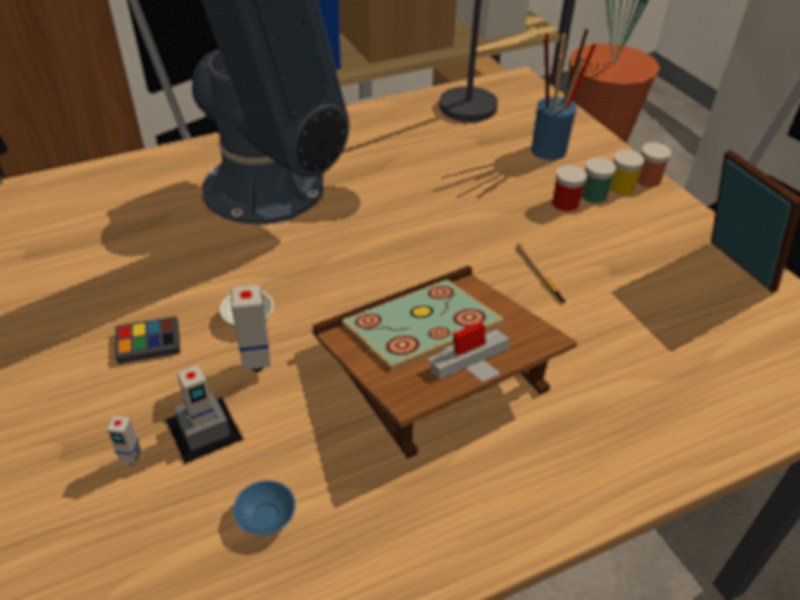

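View pics/s2.png

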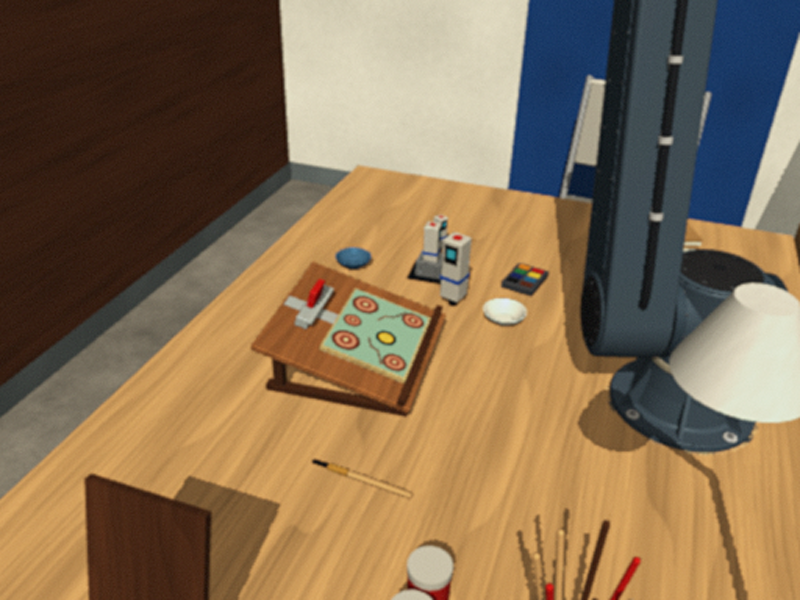

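The scene view (800 px scale) shows the yellow spot at (423,311), the red handle at (469,337), and the middle reader in its holder with its top at (193,375). The large reader stands at (248,300) beside the white dish. In the side view the spot is at (387,338), the handle at (316,292) and the holder reader's top at about (437,222). Next I'll triangulate these.

```bash
cat > h.py <<'E'
from rig import env
import cv2,numpy as np
from scipy.spatial.transform import Rotation as R
def P(n):
    c=env.calibration(n);return c["camera_matrix"]@np.linalg.inv(c["T"])[:3]
def tri(a,b):
    X=cv2.triangulatePoints(P("scene"),P("side"),np.array(a,float)*.64,np.array(b,float)*.64).ravel();return X[:3]/X[3]
def q2R(q):return R.from_quat(np.roll(q,-1))
def wristcam():
    o=env.get_obs();T=np.eye(4);T[:3,:3]=q2R(o["eef_rot"]).as_matrix();T[:3,3]=o["ee_pos"]
    c=env.calibration("wrist");return c["camera_matrix"],T@c["mount"]
def ray(K,T,u,v):
    d=T[:3,:3]@np.linalg.inv(K)@[u,v,1];return T[:3,3],d
def hit(K,T,u,v,p0,n):
    o,d=ray(K,T,u,v);return o+d*(np.dot(np.array(p0)-o,n)/np.dot(d,n))
def proj(K,T,p):
    q=np.linalg.inv(T)@np.append(p,1);q=K@q[:3];return q[:2]/q[2]
E
python3 - <<'E'
from h import *
for n,a,b in[("spot",(423,311),(387,338)),("handle",(469,337),(316,292)),("ledge+y",(470,270),(405,403)),("ledge-y",(315,328),(437,308)),("hi+y",(575,345),(255,350)),("hi-y",(405,420),(315,263)),("rtop",(193,375),(437,220)),("bigtop",(247,295),(457,237)),("white",(246,306),(505,311)),("blue",(264,508),(353,258)),("tin",(148,339),(525,278)),("brushA",(518,247),(411,495)),("brushB",(563,300),(315,462)),("small",(121,424),(0,0))]:
    print(n,np.round(tri(a,b),3))
T=env.calibration("scene")["T"];K=env.calibration("scene")["camera_matrix"]
print("holderfoot",[np.round(hit(K,T,u*.64,v*.64,[0,0,.004],np.array([0,0,1])),3) for u,v in[(168,417),(225,400),(242,437),(184,458)]])
print("rtop122",hit(K,T,193*.64,375*.64,[0,0,.122],np.array([0,0,1])))
print("smalltop",hit(K,T,121*.64,424*.64,[0,0,.07],np.array([0,0,1])))
E
```

```text
spot [0.524 0.099 0.071]
handle [0.662 0.1   0.139]
ledge+y [0.444 0.231 0.047]
ledge-y [ 0.475 -0.064  0.052]
hi+y [0.708 0.254 0.101]
hi-y [ 0.733 -0.037  0.111]
rtop [ 0.552 -0.273  0.129]
bigtop [ 0.472 -0.163  0.161]
white [ 0.353 -0.143  0.025]
blue [ 0.729 -0.236  0.021]
tin [ 0.345 -0.309  0.012]
brushA [0.381 0.377 0.001]
brushB [0.543 0.368 0.005]
small [ 1.331 -0.216  0.693]
holderfoot [array([ 0.513, -0.315,  0.004]), array([ 0.517, -0.229,  0.004]), array([ 0.594, -0.226,  0.004]), array([ 0.595, -0.312,  0.004])]
rtop122 [ 0.55644533 -0.26859455  0.122     ]
smalltop [ 0.55478298 -0.37667035  0.07      ]
```

```bash
python3 -m creep '[[0,0,0,0.02,0.03,0.08,0.3],[0,0,-0.26,0.37,0.61,0.15,0.3],[0,0,-0.26,0.37,0.61,0.15,0.3],[0,0,-0.26,0.37,0.61,0.15,0.3],[0,0,-0.26,0.37,0.61,0.15,0.3],[0,0,-0.26,0.37,0.61,0.15,0.3],[0,0,-0.26,0.37,0.61,0.15,0.3],[0,0,-0.26,0.37,0.61,0.15,0.3],[0,0,-0.26,0.37,0.61,0.15,0.3],[0,0,-0.26,0.37,0.61,0.15,0.3]]'; python3 -c "
from rig import env;print(env.get_obs()['joint_pos'])"
```

```text
clock: 1.85
ee_pos: [0.4867, 0.0061, 0.3637]
eef_rot: [0.0, 0.999, 0.051, 0.0]
contact_force: [0.8, -0.5, 0.6]
finger_gap: 0.0257
[ 1.25426986e-02  1.62292072e-01  2.23777413e-01  1.63144821e+00
 -1.04283662e-04  3.05306871e+00]
```

Run:
```python
from h import *
K,T=wristcam();np.savez("w1.npz",K=K,T=T)
im=env.read_camera("wrist");cv2.imwrite("pics/w1.png",im[:,:,::-1])
for n,p in[("spot",[.524,.099,.071]),("handle",[.662,.1,.139])]:print(n,proj(K,T,p))
for l in["reader","clamp_grip","spot","panel"]:
    print(l,[(round(b["p"],2),np.round(np.array(b["extent"])*[512,384,512,384],0).tolist()) for b in env.boxes_of(l,"wrist")][:4])
```

```text
spot [191.97223923 117.30157524]
handle [183.24789889 -14.79308048]
reader [(0.64, [436.0, 110.0, 506.0, 141.0]), (0.6, [345.0, 152.0, 421.0, 212.0]), (0.49, [132.0, 0.0, 243.0, 9.0]), (0.44, [502.0, 112.0, 512.0, 131.0])]
clamp_grip [(0.67, [134.0, 0.0, 245.0, 7.0])]
spot [(0.68, [118.0, 34.0, 278.0, 160.0])]
panel [(0.78, [114.0, 39.0, 279.0, 162.0])]
```

View pics/w1.png

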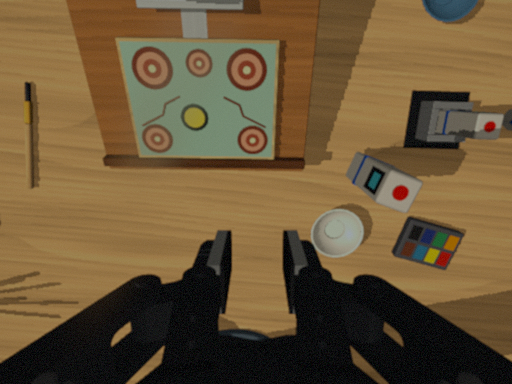

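The wrist view shows the spot at (194,117), right where the triangulation puts it. The panel spans (117,39) to (279,160), its lower edge is at the ledge, and the clamp bar is at the top with a gap to the panel.

Run:
```python
from h import *
d=np.load("w1.npz");K,T=d["K"],d["T"]
y=.1;n=np.array([-np.sin(.26)*np.cos(y),-np.sin(.26)*np.sin(y),np.cos(.26)])
p0=np.array([.59,.096,.075])+.01*n
c=[hit(K,T,u,v,p0,n) for u,v in[(118,39),(279,41),(275,159),(138,158),(194.5,117)]]
print(np.round(c,4))
for i in range(4):
    e=c[(i+1)%4]-c[i];print(np.round(np.linalg.norm(e),4),np.round(np.arctan2(e[1],e[0]),3))
# bar lower edge ends (top of bar, 21 above board)
b=[hit(K,T,u,v,p0+.011*n,n) for u,v in[(137,9),(243,11)]];print(np.round(b,4))
u=np.array([np.cos(.26)*np.cos(y),np.cos(.26)*np.sin(y),np.sin(.26)])
print("spot->bar lip along slope",(np.mean(b,0)-c[4])@u, "panel centre",np.mean(c[:4],0))
# red handle in scene/side triangulated
ims={k:cv2.imread(f"pics/{k}0.png") for k in("scene","side")}
for k,(x,yy) in dict(scene=(300,216),side=(202,187)).items():
    w=ims[k][yy-25:yy+25,x-25:x+25].astype(int);m=(w[...,2]>110)&(w[...,1]<50)&(w[...,0]<60)
    q=np.argwhere(m);print(k,len(q),q.min(0)[::-1]+[x-25,yy-25],q.max(0)[::-1]+[x-25,yy-25],q.mean(0)[::-1]+[x-25,yy-25])
```

```text
[[ 0.6098  0.1882  0.093 ]
 [ 0.6274 -0.0074  0.0925]
 [ 0.4742 -0.0228  0.0515]
 [ 0.4554  0.1803  0.0519]
 [ 0.5245  0.0961  0.068 ]]
0.1964 -1.481
0.1593 -3.041
0.204 1.663
0.16 0.051
[[0.6409 0.1579 0.1118]
 [0.651  0.038  0.1113]]
spot->bar lip along slope 0.12814672900589724 panel centre [0.54169787 0.08455587 0.07225865]
scene 251 [291 206] [309 226] [300.812749   215.67330677]
side 86 [197 179] [207 195] [201.22093023 186.89534884]
```

```bash
cat >> h.py <<'E'
Y=.09
u=np.array([np.cos(.26)*np.cos(Y),np.cos(.26)*np.sin(Y),np.sin(.26)]);v=np.array([-np.sin(Y),np.cos(Y),0]);n=np.cross(u,v)
O=np.array([.59,.096,.075])
Rt=np.column_stack([v,u,-n])
def go(p,Rm=Rt):
    o=env.get_obs();r=(R.from_matrix(Rm)*q2R(o["eef_rot"]).inv()).as_rotvec();print("turn",np.round(r,4),"shift",np.round(p-o["ee_pos"],4))
def E(s,t,h):return O+s*u+t*v+h*n
E
python3 -c "
from h import *
go(E(.125,.001,.12));print(E(.125,.001,.12),-.09*n,-.0675*u)"
```

```text
turn [-0.1826 -0.2227  1.5494] shift [ 0.1937  0.1009 -0.1398]
[0.67949515 0.10508045 0.22310187] [ 0.02304361  0.00207954 -0.0869751 ] [-0.06496731 -0.0058629  -0.01735294]
```

```bash
python3 -m creep '[[-0.1826,-0.2227,1.5494,0.194,0.101,-0.14,0],[-0.1826,-0.2227,1.5494,0.194,0.101,-0.14,0],[-0.1826,-0.2227,1.5494,0.194,0.101,-0.14,0],[-0.1826,-0.2227,1.5494,0.194,0.101,-0.14,0],[-0.1826,-0.2227,1.5494,0.194,0.101,-0.14,0],[-0.1826,-0.2227,1.5494,0.194,0.101,-0.14,0],[-0.1826,-0.2227,1.5494,0.194,0.101,-0.14,0],[-0.1826,-0.2227,1.5494,0.194,0.101,-0.14,0],[-0.1826,-0.2227,1.5494,0.194,0.101,-0.14,0],[-0.1826,-0.2227,1.5494,0.194,0.101,-0.14,0]]'
python3 - <<'E'
from h import *
print(env.get_obs()["joint_pos"])
K,T=wristcam();np.savez("w2.npz",K=K,T=T)
im=env.read_camera("wrist");cv2.imwrite("pics/w2.png",im[:,:,::-1])
for s in(.0745,.0885):
  for t in(-.025,.025):print(s,t,proj(K,T,E(s,t,.057)),proj(K,T,E(s,t,.021)))
go(E(.125,.001,.031))
E
```

```text
clock: 3.35
ee_pos: [0.6793, 0.103, 0.2234]
eef_rot: [0.088, 0.67, 0.731, 0.096]
contact_force: [0.2, -0.7, -0.6]
finger_gap: -0.0
[ 0.1587988   0.32813114  0.05456891  1.03781023 -0.01869982  1.64034959]
0.0745 -0.025 [189.63811456 235.62027962] [198.60907796 217.341471  ]
0.0745 0.025 [184.82067615 168.40636173] [194.99048844 158.53629174]
0.0885 -0.025 [208.8661774  235.55740961] [215.27748793 217.28522584]
0.0885 0.025 [205.34612737 168.33133553] [212.62518025 158.47083764]
turn [-0.0001 -0.0001  0.004 ] shift [ 0.0228  0.0038 -0.0862]
```

View pics/w2.png

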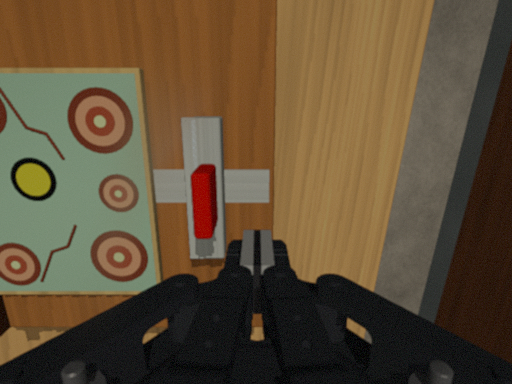

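The handle top spans columns 192–216 and rows 165–238, about 3 mm further upslope than I had estimated. The fingers will come down clear behind it.

```bash
python3 -m creep '[[0,0,0,0.012,0.003,-0.045,0],[0,0,0.004,0.0228,0.0038,-0.086,0],[0,0,0.004,0.0228,0.0038,-0.086,0],[0,0,0.004,0.0132,0.0029,-0.0886,0],[0,0,0.004,0.0036,0.0021,-0.0912,0],[0,0,0.004,-0.006,0.0012,-0.0938,0],[0,0,0.004,-0.0106,0.0008,-0.095,0]]'; python3 -c "
from h import *
d=env.get_obs()['ee_pos']-O;print(d@u,d@v,d@n, env.get_obs()['contact_force']@u)"
```

```text
clock: 4.28
ee_pos: [0.6692, 0.1043, 0.13]
eef_rot: [0.088, 0.669, 0.732, 0.097]
contact_force: [3.9, 0.5, 4.8]
finger_gap: -0.0001
0.09104079773252553 0.0011271440950641573 0.03268034255464806 4.980394211620288
```

```bash
python3 -m creep '[[0,0,0,-0.0077,-0.0007,-0.002,0],[0,0,0,-0.0154,-0.0014,-0.004,0],[0,0,0,-0.0231,-0.002,-0.006,0],[0,0,0,-0.027,-0.0024,-0.0072,0],[0,0,0,-0.0289,-0.0026,-0.0077,0],[0,0,0,-0.0289,-0.0026,-0.0077,0]]'; python3 -c "
from h import *
d=env.get_obs()['ee_pos']-O;print(d@u,d@v,d@n, env.get_obs()['contact_force']@u)"
```

```text
clock: 5.03
ee_pos: [0.6468, 0.1024, 0.1251]
eef_rot: [0.093, 0.668, 0.731, 0.102]
contact_force: [29.0, 3.0, -7.3]
finger_gap: 0.0002
0.06811231548435835 0.0012341111649526797 0.033708402006921385 26.287997999268203
```

```bash
python3 -m creep '[[0,0,0,0,0,0,0],[0,0,0,0.03,0.003,0.008,0],[0,0,0,0.03,0.003,0.008,0],[0,0,0,0.01,0,0.1,0],[0,0,0,0.01,0,0.1,0]]'
python3 - <<'E'
from h import *
K,T=wristcam();np.savez("w3.npz",K=K,T=T)
im=env.read_camera("wrist");cv2.imwrite("pics/w3.png",im[:,:,::-1])
E
```

```text
clock: 5.65
ee_pos: [0.6553, 0.1022, 0.2265]
eef_rot: [0.092, 0.668, 0.731, 0.101]
contact_force: [0.7, 0.8, 1.3]
finger_gap: 0.0
```

View pics/w3.png

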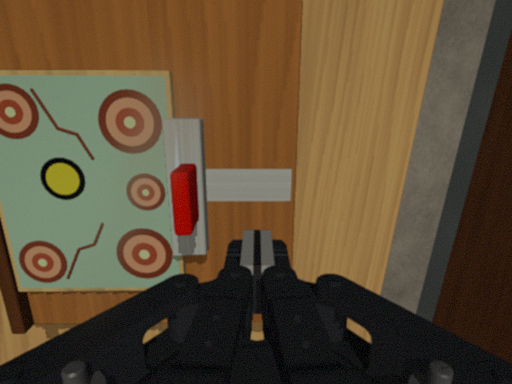

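The clamp bar's lip now overlaps the panel's upper edge around column 175, and the push reached 26 N against a firm stop, so it's shut. The spot is at (63,178). Next is the reader.

Run:
```python
from h import *
d=np.load("w3.npz");K,T=d["K"],d["T"]
print("spot",hit(K,T,63,178.5,E(0,0,.01),n))
go(np.array([.555,-.27,.25]),np.array([[0,1,0],[1,0,0],[0,0,-1.]]))
```

```text
spot [0.52398547 0.09577808 0.06785227]
turn [-0.0134  0.2795 -0.0888] shift [-0.1011 -0.3724  0.0193]
```

```bash
python3 -m creep '[[0,0,0,-0.01,-0.03,0.05,0.3],[-0.013,0.28,-0.089,-0.04,-0.09,0.06,1],[-0.013,0.28,-0.089,-0.06,-0.15,0.06,1],[-0.013,0.28,-0.089,-0.1,-0.372,0.04,1],[-0.013,0.28,-0.089,-0.1,-0.372,0.04,1],[-0.013,0.28,-0.089,-0.1,-0.372,0.02,1],[-0.013,0.28,-0.089,-0.1,-0.372,0.02,1],[-0.013,0.28,-0.089,-0.1,-0.372,0.02,1]]'
python3 - <<'E'
from h import *
K,T=wristcam();np.savez("w4.npz",K=K,T=T)
im=env.read_camera("wrist");cv2.imwrite("pics/w4.png",im[:,:,::-1])
print("rtop",proj(K,T,[.555,-.27,.122]))
for l in["reader","holder"]:
    print(l,[(round(b["p"],2),np.round(np.array(b["extent"])*[512,384,512,384],0).tolist()) for b in env.boxes_of(l,"wrist")][:4])
E
```

```text
clock: 6.7
ee_pos: [0.5534, -0.2718, 0.2481]
eef_rot: [-0.003, 0.709, 0.706, -0.001]
contact_force: [0.4, -0.0, 0.3]
finger_gap: 0.0855
rtop [260.66303724 179.87340292]
reader [(0.96, [243.0, 148.0, 280.0, 197.0]), (0.89, [256.0, 236.0, 285.0, 278.0]), (0.7, [106.0, 5.0, 206.0, 90.0])]
holder [(0.6, [221.0, 122.0, 296.0, 195.0])]
```

View pics/w4.png

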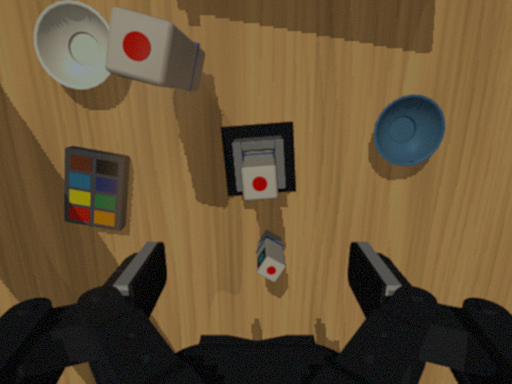

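The middle reader is in the holder with its red dot at (260,184), nearly aligned with the jaws. The small reader at (271,262), the large one at (155,45) and the dishes are all clear of the fingers.

Run:
```python
from h import *
d=np.load("w4.npz");K,T=d["K"],d["T"];z=np.array([0,0,1.])
print("dot",hit(K,T,260,184,[0,0,.122],z),[np.round(hit(K,T,a,b,[0,0,.122],z),4) for a,b in[(243,166),(275,163),(279,197),(244,200)]])
print([np.round(hit(K,T,a,b,[0,0,.004],z),4) for a,b in[(222,128),(292,122),(296,190),(229,196)]])
o=env.get_obs()["ee_pos"];print(o)
```

```text
dot [ 0.55439579 -0.27383861  0.122     ] [array([ 0.5394, -0.2572,  0.122 ]), array([ 0.5677, -0.2547,  0.122 ]), array([ 0.5717, -0.2862,  0.122 ]), array([ 0.5397, -0.289 ,  0.122 ])]
[array([ 0.5081, -0.2342,  0.004 ]), array([ 0.5942, -0.2274,  0.004 ]), array([ 0.6017, -0.3142,  0.004 ]), array([ 0.514 , -0.3222,  0.004 ])]
[ 0.55547491 -0.26879529  0.25026627]
```

```bash
python3 -m creep '[[0,0,0.085,-0.001,-0.004,-0.05,1],[0,0,0.085,-0.001,-0.004,-0.1,1],[0,0,0.085,-0.001,-0.004,-0.15,1],[0,0,0.085,-0.001,-0.004,-0.18,1],[0,0,0.085,-0.001,-0.004,-0.18,1],[0,0,0.085,-0.001,-0.004,-0.18,0],[0,0,0.085,-0.001,-0.004,-0.18,0],[0,0,0.085,-0.001,-0.004,-0.18,0],[0,0,0.085,-0.001,-0.004,-0.18,0],[0,0,0.085,-0.001,-0.004,-0.18,0]]'
```

```text
clock: 8.1
ee_pos: [0.5552, -0.2731, 0.0717]
eef_rot: [-0.0, 0.677, 0.736, 0.0]
contact_force: [-0.3, 1.0, 5.6]
finger_gap: 0.0314
```

```bash
python3 -m creep '[[0,0,0,0,0,0.01,0],[0,0,0,0,0,0.03,0],[0,0,0,0,0,0.06,0],[0,0,0,0,0,0.1,0],[0,0,0,0,0,0.14,0],[0,0,0,0,0,0.17,0],[0,0,0,0,0,0.17,0],[0,0,0,0,0,0.17,0]]'
python3 - <<'E'
from h import *
ims=[]
for c in("scene","side","wrist"):
    im=env.read_camera(c);m=env.outline_of("reader",c)
    print(c,[(round(b["p"],2),np.round(np.array(b["extent"])*[512,384,512,384]).tolist()) for b in m][:4])
    ims.append(im[:,:,::-1])
o=env.get_obs();p=o["ee_pos"];Rm=q2R(o["eef_rot"]).as_matrix()
for nm,off in(("tip",.0657),("sh",.0497),("top",-.0503)):
    q=p+Rm[:,2]*off
    for i,c in enumerate(("scene","side")):
        k=env.calibration(c);x=proj(k["camera_matrix"],k["T"],q);print(nm,c,x);ims[i]=cv2.circle(np.ascontiguousarray(ims[i]),tuple(int(a*8) for a in x),12,(0,255,0),1,shift=3)
def crop(i,c):
    k=env.calibration(c);x=proj(k["camera_matrix"],k["T"],p).astype(int);a=max(0,x[0]-45);b=max(0,x[1]-50);return cv2.resize(ims[i][b:b+100,a:a+90],(390,430),interpolation=cv2.INTER_CUBIC)
cv2.imwrite("pics/g1.png",np.hstack([crop(0,"scene"),crop(1,"side")]));cv2.imwrite("pics/w5.png",ims[2])
E
```

```text
clock: 9.1
ee_pos: [0.5548, -0.273, 0.2409]
eef_rot: [-0.001, 0.677, 0.736, 0.0]
contact_force: [-0.3, 0.9, -1.9]
finger_gap: 0.0315
scene [(0.88, [99.0, 184.0, 128.0, 227.0]), (0.81, [144.0, 182.0, 175.0, 237.0]), (0.72, [68.0, 268.0, 94.0, 299.0])]
side [(0.94, [282.0, 148.0, 300.0, 199.0]), (0.72, [274.0, 94.0, 285.0, 127.0]), (0.56, [159.0, 168.0, 282.0, 264.0]), (0.51, [276.0, 136.0, 287.0, 161.0])]
wrist [(0.66, [213.0, 189.0, 305.0, 343.0]), (0.6, [109.0, 0.0, 212.0, 83.0])]
tip scene [116.90382377 223.04301084]
tip side [277.30810986 129.9425593 ]
sh scene [115.49905413 217.65959496]
sh side [277.53453143 125.58523527]
top scene [105.93924534 181.02410322]
top side [279.00629533  97.26217338]
```

View pics/g1.png

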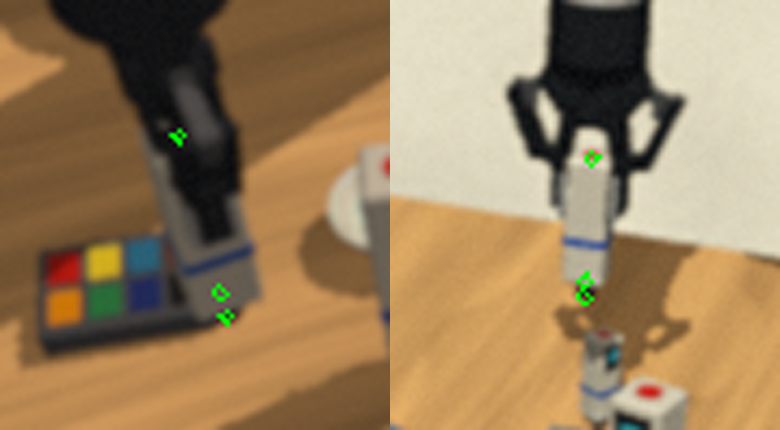

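The reader hangs straight in the grip, and its nose is within about 2 px of the prediction in both views. I'll check its top dot and blue band in the wrist camera for tilt.

Run:
```python
from h import *
c=env.calibration("wrist");K,M=c["camera_matrix"],c["mount"]
im=cv2.imread("pics/w5.png").astype(int)
m=(im[...,2]>110)&(im[...,1]<60)&(im[...,0]<60);m[:120]=0
k,l,st,ce=cv2.connectedComponentsWithStats(m.astype(np.uint8));print([(s[4],c_.round(1)) for s,c_ in zip(st[1:],ce[1:]) if s[4]>30])
for x in(-.01,-.006,-.003,0,.003,.006):print(x,proj(K,M,[x,0,-.0503]))
cv2.imwrite("pics/w5c.png",cv2.resize(im[120:384,130:390].astype(np.uint8),(591,600)))
cz=lambda z:[proj(K,M,[x,y,z]).round(0).tolist() for x in(-.016,.016) for y in(-.016,.016)]
print("top",cz(-.0503),"sh",cz(.0497))
```

```text
[(np.int32(162), array([ 70.9, 199.6])), (np.int32(1033), array([256.8, 311.6]))]
-0.01 [259.90830457 334.3210217 ]
-0.006 [259.93145665 325.06421798]
-0.003 [259.94913503 317.99594304]
0 [259.96708984 310.81714178]
0.003 [259.98532762 303.52520135]
0.006 [260.00385512 296.11742584]
top [[216.0, 348.0], [304.0, 348.0], [213.0, 271.0], [308.0, 271.0]] sh [[235.0, 234.0], [282.0, 234.0], [234.0, 188.0], [283.0, 188.0]]
```

View pics/w5c.png

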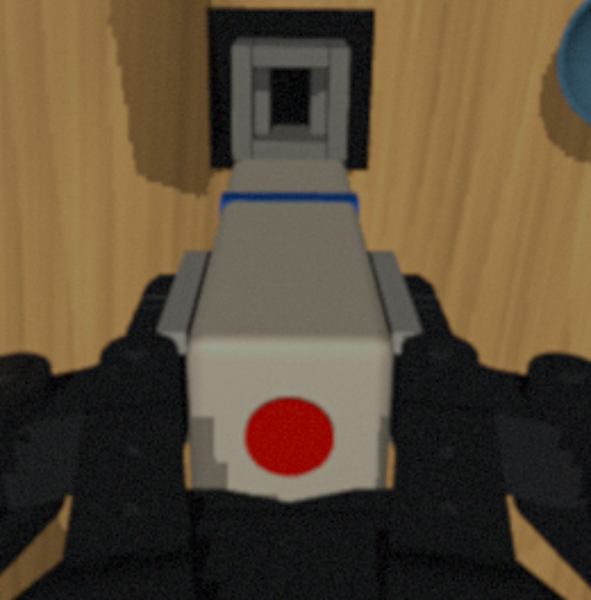

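Run:
```python
from h import *
S=np.array([.524,.096,.068]);go(S+.0957*n);print(S+.0957*n,n)
```

```text
turn [ 0.0216 -0.26    0.0051] shift [-0.0554  0.3668 -0.0803]
[0.49949696 0.09378875 0.16048352] [-0.25604008 -0.02310603  0.96638998]
```

```bash
python3 -m creep '[[0,0,0,0.01,0.03,0.03,0],[0,0,0,0.02,0.08,0.06,0],[0.0216,-0.26,0.005,0,0.14,0.06,0],[0.0216,-0.26,0.005,-0.03,0.2,0.05,0],[0.0216,-0.26,0.005,-0.055,0.26,0.03,0],[0.0216,-0.26,0.005,-0.055,0.315,-0.01,0],[0.0216,-0.26,0.005,-0.055,0.367,-0.05,0],[0.0216,-0.26,0.005,-0.055,0.367,-0.08,0],[0.0216,-0.26,0.005,-0.055,0.367,-0.08,0],[0.0216,-0.26,0.005,-0.055,0.367,-0.08,0]]'
python3 - <<'E'
from h import *
S=np.array([.524,.096,.068]);go(S+.0737*n);print(-.022*n)
ims=[]
o=env.get_obs();p=o["ee_pos"];Rm=q2R(o["eef_rot"]).as_matrix()
print("axis err",np.arccos(-Rm[:,2]@n),o["contact_force"])
for c in("scene","side"):
    im=np.ascontiguousarray(env.read_camera(c)[:,:,::-1]);k=env.calibration(c);x=proj(k["camera_matrix"],k["T"],S).astype(int)
    s=im[x[1]-55:x[1]+35,x[0]-45:x[0]+45];s=cv2.resize(s,(395,395),interpolation=cv2.INTER_CUBIC)
    for q,col in((S,(255,0,255)),(p+Rm[:,2]*.0657,(0,255,0)),(p+Rm[:,2]*.0497,(0,255,0))):
        y=(proj(k["camera_matrix"],k["T"],q)-x+[45,55])*395/90;cv2.circle(s,tuple(y.astype(int)),3,col,1)
    ims.append(s)
cv2.imwrite("pics/f1.png",np.hstack(ims))
E
```

```text
clock: 10.65
ee_pos: [0.5005, 0.0939, 0.1617]
eef_rot: [0.088, 0.669, 0.732, 0.096]
contact_force: [0.1, 0.0, -1.2]
finger_gap: 0.0316
turn [ 0.0001  0.0008 -0.0002] shift [ 0.0047  0.0004 -0.0225]
[ 0.00563288  0.00050833 -0.02126058]
axis err 0.0007612840355955585 [ 0.07463037  0.00686695 -1.19734554]
```

View pics/f1.png

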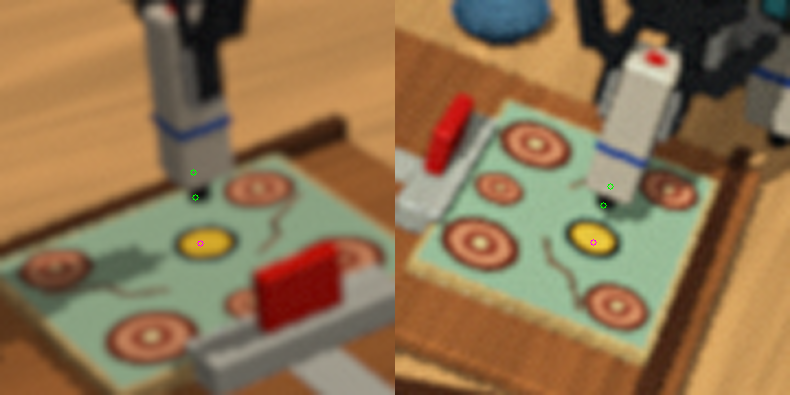

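Both views show the nose 30 mm above the spot, and the nose and spot marks are off by the same 1–2 px. So the lateral aim is good and the reader is square to the panel. I'll go down gently along the normal.

```bash
python3 -m creep '[[0,0,0,0.002,0.0002,-0.011,0],[0,0,0,0.0047,0.0004,-0.0225,0],[0,0,0,0.0057,0.0005,-0.0265,0],[0,0,0,0.0067,0.0006,-0.0302,0],[0,0,0,0.0077,0.0007,-0.034,0],[0,0,0,0.0077,0.0007,-0.034,0]]'; python3 -c "
from h import *
o=env.get_obs();S=np.array([.524,.096,.068]);d=o['ee_pos']-S;print(d@n,d@u,d@v,(o['contact_force']-[.07,0,-1.2])@n,o['contact_force'])"
```

```text
clock: 11.5
ee_pos: [0.5089, 0.0941, 0.1285]
eef_rot: [0.088, 0.669, 0.731, 0.097]
contact_force: [-1.3, 0.4, -0.1]
finger_gap: 0.0314
0.062341533282645946 0.0007970470298100439 -0.0005256455204722842 1.3746494758860535 [-1.28165189  0.44154084 -0.12509784]
```

```bash
python3 -m creep '[[0,0,0,0.0006,0.0001,-0.0025,0],[0,0,0,0.0013,0.0001,-0.005,0],[0,0,0,0.0013,0.0001,-0.005,0],[0,0,0,0.0013,0.0001,-0.005,0]]'
python3 - <<'E'
from h import *
S=np.array([.524,.096,.068])
f=[]
ims=[]
for c in("scene","side","scene","side"):
    im=env.read_camera(c)[:,:,::-1];o=env.get_obs();f.append((o['contact_force']-[.07,0,-1.2])@n);ims.append((c,im))
d=o['ee_pos']-S;print(d@n,d@u,d@v,np.round(f,2),o['joint_velocities'].round(3),o["finger_gap"])
out=[]
for c,im in ims[:2]:
    k=env.calibration(c);x=proj(k["camera_matrix"],k["T"],S).astype(int)
    out.append(cv2.resize(im[x[1]-45:x[1]+25,x[0]-35:x[0]+35],(395,395),interpolation=cv2.INTER_CUBIC))
cv2.imwrite("pics/f2.png",np.hstack(out))
E
```

```text
clock: 12.0
ee_pos: [0.5103, 0.0942, 0.1236]
eef_rot: [0.088, 0.669, 0.731, 0.097]
contact_force: [-1.8, 0.2, 1.2]
finger_gap: 0.0313
0.057287032712698485 0.0009591258105844838 -0.0004913753395609054 [2.47 3.35 2.89 2.25] [-0.001 -0.001 -0.001 -0.001 -0.     0.   ] 0.031178874779037205
```

View pics/f2.png

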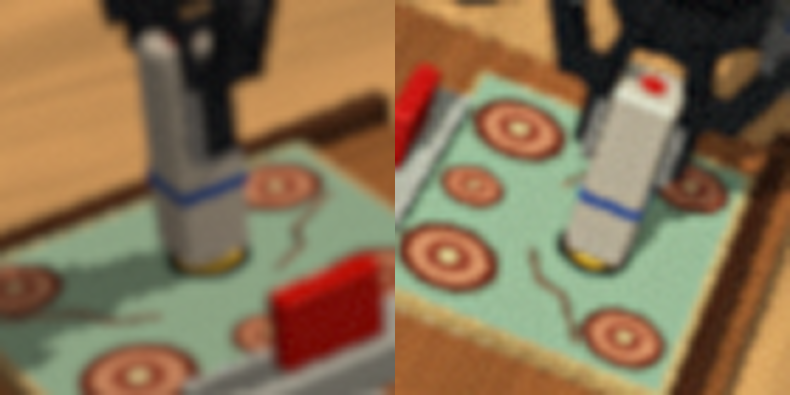

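The reader stands on the spot in both views, with yellow showing round the nose. The force averages about 2.7 N, which is half spring travel, and the arm is at rest with the clamp shut.

```bash
python3 -c "
from rig import env;print(env.close_job(),env.get_obs()['clock'])"
```

```text
the job is handed in; nothing more can be done
the job is handed in; nothing more can be done
```

I shut the clamp, took the middle-sized reader out of its holder, and handed the job in with its nose pressed on the yellow spot and the gripper still holding it. The robot's clock stood at about 12 s of the 51 s allowed; the hand-in gives no verdict.

- **Clamp:** I pushed the red handle down until it met a firm stop at about 26 N. The wrist picture then showed the clamp's lip over the panel's upper edge. The panel looked to be touching the ledge, but I judged that by eye and did not measure it.
- **Position:** By the arm's own pose, the nose is about 1 mm from my estimate of the spot. The camera calibration is only good to about 2 mm, and both views showed the nose on the spot.
- **Squareness:** The last angle check, 30 mm above the panel, put the tool within 0.001 rad of my estimate of the panel's slope. The reader's own tilt in the grip looked like about 1 mm over its length.
- **Pressure:** Four force readings gave 2.3 to 3.4 N, averaging about 2.7 N. That matches the nose pushed in about 8 mm, which is half.
- **At rest:** The arm was still, and the grip measured 31 mm on the 32 mm bar.
- **Bystanders:** The moves kept clear of the dishes, the tin and the brush. I did not measure their positions again at the end.

No check failed. The one disagreement was about 3 mm in the handle's position between the first estimate and the close view. The force reading ended the push, so that did not matter.

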